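Stock the stepped pantry rack

TASK

Finish stocking the stepped rack, low things in front and tall ones behind: on the upper step stand the pepper mill in the bay between the big tin and the coffee jar, and put the small tin centred on top of the big tin. On the lower step stand the jam jar in the bay in front of the coffee jar, the salt shaker in front of the pepper mill, and the spice jar in front of the big tin. Everything ends upright and flat on the floor of its own bay (the small tin on its tin); the big tin and the coffee jar stay in their bays, nothing is tipped over, and the white jar is left where it stands on the worktop.

Things in the scene. Friction and masses are not known exactly. Their poses are not given: they have to be found in the camera images.
- rack: Fixed light-wood rack, 188 mm (x) by 284 mm (y), 2 steps x 3 bays. Origin under its middle, on the worktop; +x rear, +y the robot's left, yaw -0.2 to 0. Bay centres: y = -92, 0, 92 mm; lower front step x = -45 mm, floor 18 mm above the worktop; upper rear step x = 45 mm, floor 62 mm. A bay is 81 x 84 mm clear; above its floor: dividers 18 mm, steel front rail 23 mm, low back, cheeks 30 mm high.
- big_tin_center (a point): Big blue-and-white food tin, 75 mm diameter, 110 mm tall, loose, flat top; it already stands in one of the two end bays of the upper step (which end varies). Point: its centre, 55 mm above its underside; z along its axis.
- coffee_jar_center (a point): Large glass jar of ground coffee with a broad flat screw lid, 75 mm diameter, 130 mm tall, loose; it already stands in the other end bay of the upper step. Point: its centre, 65 mm above its underside; z along its axis.
- pepper_mill_center (a point): Tall dark turned-wood pepper mill, 170 mm tall, 58 mm diameter up to 122 mm, then a round head 49 mm wide from 123 to 159 mm and a small knob on top; 0.18 kg, loose on the worktop. Point: its centre, 85 mm above its underside; z along its axis.
- small_tin_center (a point): Small squat food tin with a bare metal top, 57 mm diameter, 72 mm tall, 0.18 kg, loose on the worktop. Point: its centre, 36 mm above its underside; z along its axis.
- jam_jar_center (a point): Jar of pink jam with a flat grey metal lid, 61 mm diameter, 95 mm tall, 0.42 kg, loose on the worktop; lid fixed. Point: its centre, 47.5 mm above its underside; z along its axis.
- salt_shaker_center (a point): Glass salt shaker with a perforated domed metal cap, 44 mm diameter, narrowing to 34 mm in its top 20 mm; 90 mm tall, 0.1 kg, loose on the worktop. Point: its centre, 45 mm above its underside; z along its axis.
- spice_jar_center (a point): Slim glass spice jar with a flat dark cylindrical cap, 44 mm across, 105 mm tall, 0.11 kg, loose on the worktop; cap fixed. Point: its centre, 52.5 mm above its underside; z along its axis.
- white_jar_center (a point): White jar with a white ribbed cap, 51 mm diameter, 83 mm tall, loose; stands among the others on the worktop and stays there. Point: its centre, 41.5 mm above its underside; z along its axis. (Overhead, wall cabinets with handles overhang the rear of the worktop from x = 0.62 m on, 0.38 m above it and up: keep the arm clear.)
Things that resemble listed ones, but are neither listed nor needed, are in the scene too. Of the things that look like the part that bears pepper_mill_center, the middle-sized one is meant.

How it is judged:
By the outcome, as a careful person would: the job done as asked, in the order asked, and still so for the second after the job is handed in, with the robot touching nothing.
It also fails if it takes over 122 s, if anything falls off the work surface, if the arm or the gripper's body presses on something with over 40 N, if the wrist force passes 120 N, or if a joint passes its speed limit or range.

ROBOT

A 6-joint arm with a two-finger parallel gripper is mounted at the origin on a cart in front of the work surface, level with it; the furniture and walls round the work are solid. World frame = base frame: x ahead of the robot, y to its left, z up, the work surface at z = 0. Lengths are in m, angles in rad, forces in N, time in s.
With the tool pointing down it reaches from about 0.325 to 0.775 m from the base axis. Payload 5.5 kg.
Tool frame: the origin (TCP) lies between the finger pads; the fingertips stand 22 mm ahead of it and the grasp point (between the pads) lies 3 mm ahead of it; z points along the fingers, y is the line along which they close (so a half turn about z gives the same grasp; the last joint's range is limited). The gripper opens to 85 mm and grips with 20 to 120 N. Pads are 22 mm wide; open, the fingers measure 114 mm over their backs; the gripper's body (76 mm by 85 mm) begins 54 mm behind the grasp point. The pads swing forward as they close: fully open they stand 13 mm farther back than shut.
Start: joints at [-1.232, 0.091, 1.231, -0, 1.82, -0.057], TCP at [0.231, -0.554, 0.253] pointing down, gripper open.
Joint ranges: [-2.87, 2.87], [-0.86, 2.18], [0.17, 2.46], [-1.51, 4.65], [0.06, 2.69], [-2.65, 2.65]. Speed limits (rad/s): [2.57, 2.57, 3.01, 3.14, 3.14, 3.14].

INTERFACE

Orientations are given as a unit quaternion [x, y, z, w].
In Python, from rig import r gives the robot as it stands.
- The arm moves only by the tool carry_out, never from a script. Its argument "commands" is a list of rows, each a list of 5 numbers: the shift along the tool's x, y, z scaled (see below), then the turn about the tool's z scaled (see below), then the gripper's target within -1 to 1 (fully open at 1, half-way at 0, shut at -1). In form: [[tx, ty, tz, spin, jaw], ...]. A call has 1 to 12 rows; each row is the pose to reach, as a shift and turn from the pose commanded when the call began, along the tool's axes at that moment; what a row does not reach only later rows make up. The controller multiplies each number of a shift by 0.5 m and each number of a turn by 90 degrees. A row lasts 1/8 s, in which the tool goes at most 62.5 mm and 10.7 degrees, less where a joint would pass 70% of its speed; a pose out of reach is approached as far as the arm can. A call with a number of a shift or a turn outside -1 to 1 is refused whole. A call with a gripper value outside its range is refused whole. The fingers move at their own pace and stop on an object; "grip_force" is the grip in N (left out, the last holds). Time passes only in rows, so rows that repeat a pose let the fingers close. It gives the time, the measured TCP pose, the force, the opening and the grip force at its end, in the units of the state.
- r.get_obs(): the state, without advancing time (a new reading comes with each control period).
- r.read_camera(name): name is "scene" or "top" or "wrist"; returns a dict with "frame" (400x640x3 uint8, blue, green, red), "K" (3x3 intrinsics, pixels), "extrinsics" (4x4, takes a point from camera to world coordinates); the wrist camera has in their place "hand_eye" (4x4, takes a point from camera to tool coordinates, whose origin is the TCP and whose axes are the flange's). Camera axes: x right, y down, z forward; pixel columns grow to the right and rows downward; lengths in m; the calibration is good to about 2 mm. A picture is of the moment at which its call begins: read the wrist's pose just before it. There is no depth.
- r.hand_in(): hands the job in; it is judged then, once.
Trained networks look in the newest picture that a camera, given by its name, has taken for a name from the list of things; names that differ only in an ending like _2 or _b are one class to them, and where a whole thing is asked for, a point or a joint stands for the part that bears it (a point fixed in the world has none). Each returns a list of dicts, best first, with "score" (0 to 1); they miss things now and then, are a little off and sometimes report something else, mostly with a low value. They report only what shows in the picture. A call takes as long as a camera call. They do not tell look-alikes from the thing itself.
- r.find_in(camera, label): "position" ([x, y, z] in m, in the coordinates of the camera as it stood for that picture, good to about 4 mm: the middle of the surface that is visible of it).
- r.silhouettes(camera, label): "pixels" (400x640 bool, what is visible of it).
The state is a dict: "time": time; "joints": joint angles; "joint_velocities": joint speeds; "tau": joint torques, N m; "eef_pos": TCP position; "tcp_rot": TCP orientation; "wrist_force": force on the tool from outside, world axes, zero at the start; "torque": the same for the moment, N m; "gripper_width": finger opening in m; "grip_force": force on a finger pad.
Only numpy, scipy, OpenCV 4.12 (cv2) and the standard library are available. Lean on these libraries where they do the work, as an engineer would, in place of code of your own. Each camera call takes 0.05 s, during which the arm holds its last target. There are 200 camera calls.

## Working session

There is one attempt and no reset: what is moved stays moved. The work goes in short steps, Python scripts to look and compute and a tool call to move; the robot and the scene stay as the last step left them, time stands still between calls to the robot, and variables do not carry over. Pictures are saved under pics/ and viewed, at most 14 in all, crops included, and the job is handed in when it is done.

Besides the shell and the picture viewer there is one more tool, called after ">>>" in YAML: its name, and indented under it one key for each argument. carry_out: Moves the arm, as the interface text tells. Shifts and turns lie within -1 to 1; 1 stands for 0.5 m of shift or 90 degrees of turn. Its arguments: {"type":"object","properties":{"commands":{"type":"array","items":{"type":"array","items":{"type":"number","minimum":-1,"maximum":1}}},"grip_force":{"type":"number"}},"required":["commands"]}

```bash
ls; mkdir -p pics; cat > h.py <<'E'
import numpy as np, cv2
from rig import r
from scipy.spatial.transform import Rotation as R
NAMES=["rack","big_tin_center","coffee_jar_center","pepper_mill_center","small_tin_center","jam_jar_center","salt_shaker_center","spice_jar_center","white_jar_center"]
def ext(cam,c,o=None):
    if cam!="wrist": return np.array(c["extrinsics"])
    T=np.eye(4);T[:3,:3]=R.from_quat(o["tcp_rot"]).as_matrix();T[:3,3]=o["eef_pos"]
    return T@np.array(c["hand_eye"])
E
python3 - <<'E'
from h import *
o=r.get_obs();print({k:np.round(v,3) for k,v in o.items()})
for cam in ["scene","top"]:
    c=r.read_camera(cam);cv2.imwrite(f"pics/{cam}0.png",c["frame"]);E=ext(cam,c)
    print(cam,np.round(E,3).tolist(),np.round(c["K"],1).tolist())
    for n in NAMES:
        for d in r.find_in(cam,n):
            p=E@np.r_[d["position"],1];q=c["K"]@np.array(d["position"]);print(n,round(d["score"],2),p[:3].round(3),(q[:2]/q[2]).round())
E
```

```text
pics
{'time': np.float64(0.0), 'joints': array([-1.232,  0.092,  1.232, -0.   ,  1.82 , -0.057]), 'joint_velocities': array([-0.   , -0.   ,  0.001, -0.001, -0.001,  0.   ]), 'tau': array([-1.0000e-03, -4.5873e+01, -4.1803e+01, -0.0000e+00,  1.2000e-02,
        0.0000e+00]), 'eef_pos': array([ 0.231, -0.553,  0.252]), 'tcp_rot': array([ 0.98 ,  0.197, -0.   , -0.001]), 'wrist_force': array([ 0.419, -0.033,  0.448]), 'torque': array([ 0.006, -0.003, -0.022]), 'grip_force': np.float64(0.0), 'gripper_width': np.float64(0.085)}
scene [[0.492, -0.43, 0.757, -0.715], [-0.87, -0.227, 0.437, -0.637], [-0.016, -0.874, -0.486, 0.834], [0.0, 0.0, 0.0, 1.0]] [[500.0, 0.0, 316.7], [0.0, 500.0, 205.4], [0.0, 0.0, 1.0]]
rack 0.74 [ 0.461 -0.203  0.033] [390. 238.]
big_tin_center 0.63 [ 0.49  -0.119  0.14 ] [369. 196.]
coffee_jar_center 0.92 [ 0.481 -0.297  0.146] [426. 209.]
coffee_jar_center 0.66 [0.418 0.144 0.06 ] [282. 209.]
pepper_mill_center 0.62 [0.381 0.388 0.062] [214. 197.]
small_tin_center 0.85 [0.418 0.142 0.059] [282. 210.]
jam_jar_center 0.6 [0.514 0.078 0.068] [315. 199.]
salt_shaker_center 0.84 [0.426 0.008 0.048] [321. 222.]
spice_jar_center 0.87 [0.508 0.219 0.076] [278. 188.]
top [[-0.026, -0.988, 0.151, 0.278], [-1.0, 0.023, -0.017, 0.029], [0.013, -0.152, -0.988, 1.257], [0.0, 0.0, 0.0, 1.0]] [[398.5, 0.0, 318.8], [0.0, 398.5, 199.3], [0.0, 0.0, 1.0]]
rack 0.61 [ 0.454 -0.199  0.038] [385. 201.]
big_tin_center 0.94 [ 0.508 -0.099  0.172] [358. 176.]
coffee_jar_center 0.95 [ 0.497 -0.274  0.19 ] [422. 177.]
pepper_mill_center 0.84 [0.39  0.388 0.094] [189. 225.]
pepper_mill_center 0.67 [0.429 0.156 0.07 ] [270. 211.]
pepper_mill_center 0.59 [0.551 0.373 0.162] [188. 165.]
small_tin_center 0.88 [0.431 0.154 0.07 ] [270. 210.]
jam_jar_center 0.86 [0.531 0.091 0.094] [291. 175.]
salt_shaker_center 0.66 [0.436 0.009 0.079] [319. 207.]
spice_jar_center 0.68 [0.519 0.231 0.106] [243. 179.]
```

```bash
python3 - <<'E'
from h import *
for n,(a,b,x,y) in {"scene":(60,300,140,500),"top":(80,300,120,500)}.items():
    f=cv2.imread(f"pics/{n}0.png")[a:b,x:y];cv2.imwrite(f"pics/{n}0c.png",cv2.resize(f,None,fx=2,fy=2,interpolation=cv2.INTER_CUBIC))
E
```

```text
(no output)
```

View pics/scene0c.png

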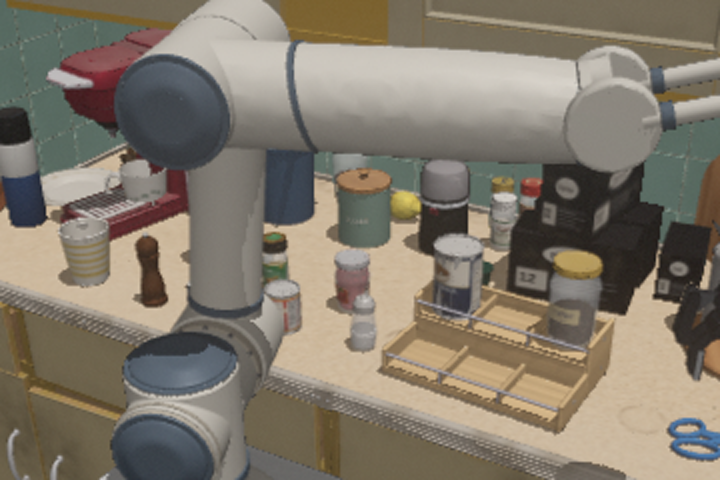

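View pics/top0c.png

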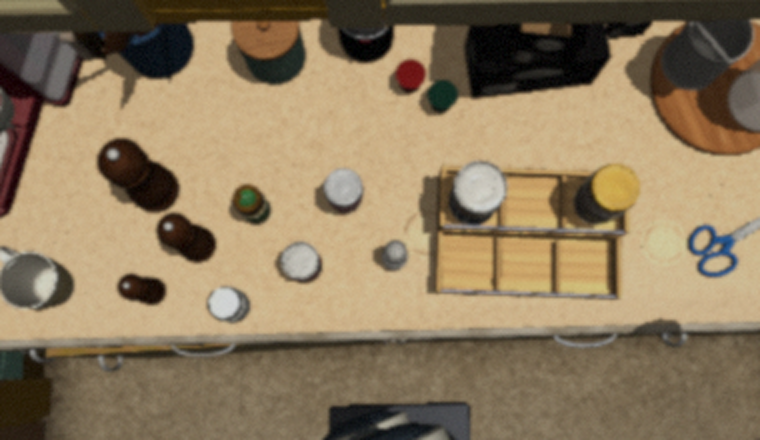

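The scene view shows the tin in the left bay (world +y), the coffee jar in the right bay, and three mills at the left. In the top crop the three mills are at about (135,170), (190,237) and (140,290), so the middle-sized one is at about (190,237). The white jar is at (228,305).

```bash
cat >> h.py <<'E'
from scipy.optimize import minimize
PROF={"big_tin_center":[(0,37.5),(110,37.5)],"coffee_jar_center":[(0,37.5),(130,37.5)],
"pepper_mill_center":[(0,29),(122,29),(123,24.5),(159,24.5),(170,6)],"small_tin_center":[(0,28.5),(72,28.5)],
"jam_jar_center":[(0,30.5),(95,30.5)],"salt_shaker_center":[(0,22),(70,22),(90,17)],"spice_jar_center":[(0,22),(105,22)],"white_jar_center":[(0,25.5),(83,25.5)]}
def proj(P,E,K):
    q=(np.asarray(P)-E[:3,3])@E[:3,:3]@np.array(K).T
    return q[:,:2]/q[:,2:]
S=4
def fill(m,uv):
    h=cv2.convexHull(np.round((uv+0.5)*S).astype(np.int32));cv2.fillConvexPoly(m,h,1)
def render(n,x,y,z0,E,K):
    m=np.zeros((400*S,640*S),np.uint8);t=np.linspace(0,2*np.pi,40)
    c=[np.c_[x+q*np.cos(t)/1e3,y+q*np.sin(t)/1e3,np.full(40,z0+h/1e3)] for h,q in PROF[n]]
    for a,b in zip(c,c[1:]): fill(m,proj(np.r_[a,b],E,K))
    return m
def up(m): return cv2.resize(m.astype(np.uint8),None,fx=S,fy=S,interpolation=cv2.INTER_NEAREST)
def iou(a,b,ok=None):
    a=a>0;b=b>0
    if ok is not None:a=a&ok;b=b&ok
    return (a&b).sum()/max(1,(a|b).sum())
def fit(n,mask,x0,y0,z0,E,K):
    u=up(mask)
    s=minimize(lambda p:-iou(render(n,p[0],p[1],z0,E,K),u),[x0,y0],method="Nelder-Mead",options=dict(initial_simplex=[[x0,y0],[x0+.012,y0],[x0,y0+.012]],xatol=3e-4,fatol=1e-4,maxiter=60))
    return s.x,-s.fun
def rackmask(x,y,w,E,K):
    m=np.zeros((400*S,640*S),np.uint8);c,s=np.cos(w),np.sin(w)
    for xa,xb,h in [(-.094,.0,.045),(0,.094,.088)]:
        P=np.array([[a,b,d] for a in(xa,xb) for b in(-.142,.142) for d in(0,h)])
        fill(m,proj(np.c_[x+c*P[:,0]-s*P[:,1],y+s*P[:,0]+c*P[:,1],P[:,2]],E,K))
    return m
E
python3 - <<'E'
from h import *
for cam in ["top","scene"]:
    c=r.read_camera(cam);E=ext(cam,c);K=np.array(c["K"]);occ=np.zeros((400,640),bool)
    for n in list(PROF):
        z0=.062 if n[:3] in("big","cof") else 0
        ds=r.find_in(cam,n)
        for d in r.silhouettes(cam,n):
            m=np.array(d["pixels"]);
            if d["score"]<.3 or m.sum()<20: continue
            v,u=np.nonzero(m);ray=E[:3,:3]@np.linalg.inv(K)@np.array([u.mean(),v.mean(),1]);zc=z0+PROF[n][-1][0]/2e3
            p=E[:3,3]+ray*(zc-E[2,3])/ray[2]
            x,s=fit(n,m,p[0],p[1],z0,E,K);print(cam,n,round(d["score"],2),m.sum(),x.round(4),round(s,3))
            if z0: occ|=m
    ds=r.silhouettes(cam,"rack")
    for d in ds[:1]:
        m=np.array(d["pixels"]);u=up(m);ok=~(up(cv2.dilate(occ.astype(np.uint8),np.ones((3,3))))>0)
        if cam=="scene": ok[:170*S]=False
        s=minimize(lambda p:-iou(rackmask(*p,E,K),u,ok),[.47,-.19,-.1],method="Nelder-Mead",options=dict(initial_simplex=[[.46,-.2,-.05],[.48,-.2,-.05],[.46,-.18,-.05],[.46,-.2,-.15]],xatol=3e-4,fatol=1e-4,maxiter=120))
        print(cam,"rack",d["score"],s.x.round(4),-s.fun)
E
```

```text
top big_tin_center 0.76 693 [ 0.5152 -0.1045] 0.928
top coffee_jar_center 0.96 769 [ 0.507  -0.2861] 0.839
top coffee_jar_center 0.69 459 [0.4573 0.3006] 0.513
top coffee_jar_center 0.46 319 [0.4115 0.1358] 0.431
top pepper_mill_center 0.87 960 [0.5729 0.4053] 0.681
top pepper_mill_center 0.72 286 [0.3894 0.3767] 0.48
top pepper_mill_center 0.56 462 [0.4686 0.3238] 0.817
top small_tin_center 0.68 309 [0.4321 0.1584] 0.893
top jam_jar_center 0.66 339 [0.538  0.0896] 0.774
top jam_jar_center 0.53 262 [0.5169 0.2288] 0.563
top salt_shaker_center 0.59 166 [0.4362 0.0152] 0.806
top spice_jar_center 0.75 275 [0.5209 0.2319] 0.911
top white_jar_center 0.78 271 [0.3714 0.2662] 0.832
top rack 0.94 [ 0.4684 -0.1943 -0.0624] 0.9723131405269089
scene big_tin_center 0.58 995 [ 0.5176 -0.105 ] 0.943
scene big_tin_center 0.33 410 [0.4621 0.0538] 0.414
scene coffee_jar_center 0.65 1136 [ 0.517  -0.2862] 0.84
scene pepper_mill_center 0.87 358 [0.4093 0.3979] 0.425
scene small_tin_center 0.77 327 [0.4318 0.1575] 0.678
scene jam_jar_center 0.75 451 [0.5448 0.0947] 0.753
scene salt_shaker_center 0.66 342 [0.4406 0.0152] 0.81
scene spice_jar_center 0.57 292 [0.5468 0.2493] 0.684
scene rack 0.7 [ 0.4766 -0.192  -0.0414] 0.9509650157487459
```

>>> carry_out:
  commands:
    - [0,0,-0.12,0,1]
    - [0.05,-0.05,-0.22,0,1]
    - [0.55,-0.65,-0.22,0.28,1]
    - [0.55,-0.65,-0.22,0.28,1]
    - [0.55,-0.65,-0.22,0.28,1]
    - [0.55,-0.65,-0.22,0.28,1]
    - [0.55,-0.65,-0.22,0.28,1]
    - [0.55,-0.65,-0.22,0.28,1]
    - [0.55,-0.65,-0.22,0.28,1]
    - [0.55,-0.65,-0.22,0.28,1]

```text
time: 4.05
eef_pos: [0.3599, -0.1467, 0.3637]
tcp_rot: [1.0, -0.021, 0.0, 0.0]
wrist_force: [0.3, -0.7, 0.3]
gripper_width: 0.0856
grip_force: 0.0
```

```bash
cat >> h.py <<'E'
def tool(o=None):
    o=o or r.get_obs();M=R.from_quat(o["tcp_rot"]).as_matrix();return np.array(o["eef_pos"]),M
def to(*ws,yaw=None):
    "scaled shift for world targets from the present pose"
    o=r.get_obs();p,M=tool(o);w0=np.arctan2(M[1,0],M[0,0])
    print("t",round(o["time"],2),"p",p.round(4),"yaw",round(w0,3),"down",M[:,2].round(3),"j",np.round(o["joints"],2),"w",round(o["gripper_width"],4),"F",np.round(o["wrist_force"],1))
    for w in ws: print(w,"->",((np.array(w)-p)@M/.5).round(3), "spin" if yaw is not None else "", None if yaw is None else round((w0-yaw)/(np.pi/2),3))
E
python3 - <<'E'
from h import *
to([.45,.27,.36],yaw=-.055)
E
```

```text
t 4.05 p [ 0.3599 -0.1467  0.3637] yaw -0.041 down [ 0.001 -0.001 -1.   ] j [-0.47 -0.41  1.48 -0.    2.07  1.14] w 0.0856 F [ 0.3 -0.7  0.3]
[0.45, 0.27, 0.36] -> [ 0.146 -0.84   0.007] spin 0.009
```

```bash
python3 - <<'E'
from h import *
o=r.get_obs();c=r.read_camera("wrist");cv2.imwrite("pics/w1.png",c["frame"]);E=ext("wrist",c,o);np.savez("w1.npz",E=E,K=c["K"])
print(E.round(3).tolist(),np.round(c["K"],1).tolist())
K=np.array(c["K"])
for x,y in [(.4684,-.1943)]:
    w=-.0624;cc,s=np.cos(w),np.sin(w)
    P=[[x+cc*a-s*b,y+s*a+cc*b,h] for a,h in((-.094,.04),(0,.085)) for b in(-.142,-.046,.046,.142)]
    print(proj(P,E,K).round())
E
```

```text
[[-0.042, -0.96, -0.278, 0.431], [-0.999, 0.04, 0.011, -0.15], [0.001, 0.278, -0.961, 0.485], [0.0, 0.0, 0.0, 1.0]] [[345.0, 0.0, 317.3], [0.0, 345.0, 195.7], [0.0, 0.0, 1.0]]
[[459. 143.]
 [385. 141.]
 [313. 139.]
 [238. 138.]
 [487.  61.]
 [399.  59.]
 [314.  57.]
 [225.  55.]]
```

View pics/w1.png

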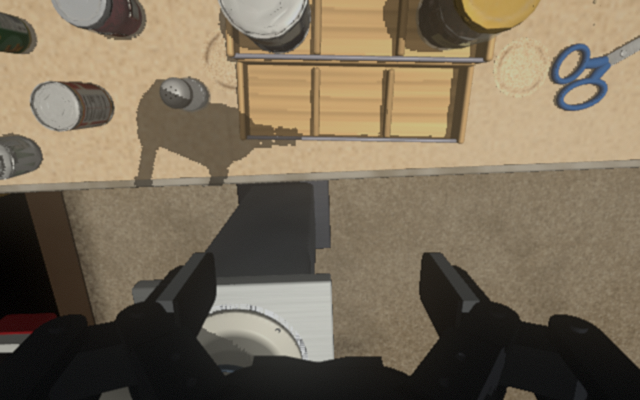

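>>> carry_out:
  commands:
    - [0.146,-0.84,0,0.01,1]
    - [0.146,-0.84,0,0.01,1]
    - [0.146,-0.84,0,0.01,1]
    - [0.146,-0.84,0,0.01,1]
    - [0.146,-0.84,0,0.01,1]
    - [0.146,-0.84,0,0.01,1]
    - [0.146,-0.84,0,0.01,1]
    - [0.146,-0.84,0,0.01,1]
    - [0.146,-0.84,0,0.01,1]

```text
time: 5.22
eef_pos: [0.452, 0.2675, 0.3629]
tcp_rot: [1.0, -0.031, -0.0, 0.001]
wrist_force: [-0.1, -2.0, -0.1]
gripper_width: 0.085
grip_force: 0.0
```

```bash
python3 - <<'E'
from h import *
o=r.get_obs();c=r.read_camera("wrist");cv2.imwrite("pics/w2.png",c["frame"]);E=ext("wrist",c,o);K=np.array(c["K"]);np.savez("w2.npz",E=E,K=K)
for n in ["pepper_mill_center","small_tin_center","jam_jar_center","spice_jar_center","white_jar_center"]:
    for d in r.silhouettes("wrist",n):
        m=np.array(d["pixels"])
        if d["score"]<.3: continue
        v,u=np.nonzero(m);ray=E[:3,:3]@np.linalg.inv(K)@np.array([u.mean(),v.mean(),1]);p=E[:3,3]+ray*(PROF[n][-1][0]/2e3-E[2,3])/ray[2]
        x,s=fit(n,m,p[0],p[1],0,E,K);print(n,round(d["score"],2),m.sum(),(round(u.mean()),round(v.mean())),(u.min(),v.min(),u.max(),v.max()),x.round(4),round(s,3))
E
```

```text
pepper_mill_center 0.74 2754 (265, 148) (np.int64(233), np.int64(118), np.int64(297), np.int64(178)) [0.4728 0.321 ] 0.871
pepper_mill_center 0.67 1770 (221, 206) (np.int64(195), np.int64(178), np.int64(247), np.int64(233)) [0.4133 0.3683] 0.456
pepper_mill_center 0.64 8370 (179, 61) (np.int64(119), np.int64(12), np.int64(246), np.int64(102)) [0.5705 0.4079] 0.659
small_tin_center 0.78 2183 (406, 163) (np.int64(378), np.int64(138), np.int64(434), np.int64(190)) [0.432  0.1542] 0.966
jam_jar_center 0.84 3366 (470, 71) (np.int64(431), np.int64(42), np.int64(506), np.int64(99)) [0.5364 0.0891] 0.831
jam_jar_center 0.61 11730 (594, 119) (np.int64(542), np.int64(30), np.int64(639), np.int64(190)) [ 0.4262 -0.0817] 0.375
spice_jar_center 0.97 1451 (349, 95) (np.int64(327), np.int64(74), np.int64(370), np.int64(116)) [0.5209 0.2285] 0.966
spice_jar_center 0.51 2219 (406, 163) (np.int64(378), np.int64(138), np.int64(434), np.int64(190)) [0.4366 0.1596] 0.852
white_jar_center 0.6 1761 (322, 214) (np.int64(303), np.int64(187), np.int64(342), np.int64(240)) [0.3724 0.2651] 0.936
```

View pics/w2.png

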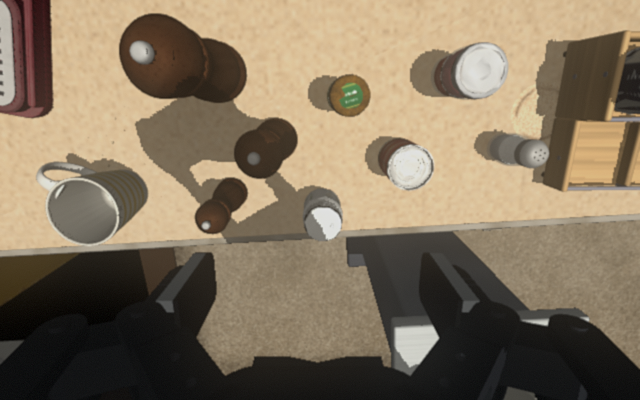

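```bash
python3 - <<'E'
from h import *
d=np.load("w2.npz");E,K=d["E"],d["K"]
def at(u,v,z,E=E,K=K):
    ray=E[:3,:3]@np.linalg.inv(K)@np.array([u,v,1]);return (E[:3,3]+ray*(z-E[2,3])/ray[2]).round(4)
print("knob",at(254,158,.17),"headctr",at(259,153,.141),"big base",at(222,72,.06),"small base",at(233,194,.03),"smalltop",at(209,220,.11))
print(proj([[.4728,.321,.17],[.4728,.321,0]],E,K))
p=(.472,.3215)
to([*p,.25],[*p,.124],yaw=-.055)
E
```

```text
knob [0.4714 0.3237 0.17  ] headctr [0.4713 0.3238 0.141 ] big base [0.5556 0.3707 0.06  ] small base [0.4007 0.3852 0.03  ] smalltop [0.393  0.3952 0.11  ]
[[256.78085636 156.27372411]
 [277.24239284 135.52061948]]
t 5.53 p [0.4513 0.2676 0.3639] yaw -0.061 down [ 0.001  0.    -1.   ] j [ 0.47 -0.06  1.19 -0.    2.02  2.1 ] w 0.0854 F [0.2 0.2 0.3]
[0.472, 0.3215, 0.25] -> [ 0.034 -0.11   0.228] spin -0.004
[0.472, 0.3215, 0.124] -> [ 0.034 -0.11   0.48 ] spin -0.004
```

>>> carry_out:
  commands:
    - [0.028,-0.113,0.12,0,1]
    - [0.028,-0.113,0.24,0,1]
    - [0.028,-0.113,0.34,0,1]
    - [0.028,-0.113,0.42,0,1]
    - [0.028,-0.113,0.48,0,1]
    - [0.028,-0.113,0.48,0,1]
    - [0.028,-0.113,0.48,0,-0.2]
    - [0.028,-0.113,0.48,0,-0.2]
    - [0.028,-0.113,0.48,0,-0.2]
    - [0.028,-0.113,0.48,0,-0.2]
  grip_force: 35

```text
time: 6.78
eef_pos: [0.469, 0.3242, 0.1247]
tcp_rot: [1.0, -0.03, 0.001, -0.0]
wrist_force: [-1.2, -1.0, 6.1]
gripper_width: 0.0476
grip_force: 36.4
```

```bash
python3 - <<'E'
from h import *
to([.45,.27,.36])
E
```

```text
t 6.78 p [0.469  0.3242 0.1247] yaw -0.06 down [ 0.002  0.    -1.   ] j [ 0.55  0.02  1.53 -0.    1.59  2.18] w 0.0476 F [-1.2 -1.   6.1]
[0.45, 0.27, 0.36] -> [-0.031  0.11  -0.471]  None
```

>>> carry_out:
  commands:
    - [0,0,-0.02,0,-0.2]
    - [0,0,-0.06,0,-0.2]
    - [0,0,-0.12,0,-0.2]
    - [0,0,-0.2,0,-0.2]
    - [0,0,-0.3,0,-0.2]
    - [0,0,-0.4,0,-0.2]
    - [0,0,-0.44,0,-0.2]
    - [0,0,-0.44,0,-0.2]

```text
time: 7.78
eef_pos: [0.4688, 0.3245, 0.3466]
tcp_rot: [1.0, -0.03, 0.002, -0.002]
wrist_force: [0.1, 0.9, -1.7]
gripper_width: 0.0474
grip_force: 36.5
```

```bash
python3 - <<'E'
from h import *
to([.45,.0,.345])
for cam in["wrist","scene"]:
    c=r.read_camera(cam);f=c["frame"];cv2.imwrite(f"pics/{cam}3.png",f)
a=cv2.imread("pics/wrist3.png");b=cv2.imread("pics/scene3.png")[40:300,140:440]
b=cv2.resize(b,(461,400));cv2.imwrite("pics/m3.png",cv2.resize(np.hstack([a,b]),(800,291)))
E
```

```text
t 7.78 p [0.4688 0.3245 0.3466] yaw -0.06 down [ 0.004  0.003 -1.   ] j [0.55 0.05 1.11 0.   1.98 2.18] w 0.0474 F [ 0.1  0.9 -1.7]
[0.45, 0.0, 0.345] -> [0.001 0.65  0.001]  None
```

View pics/m3.png

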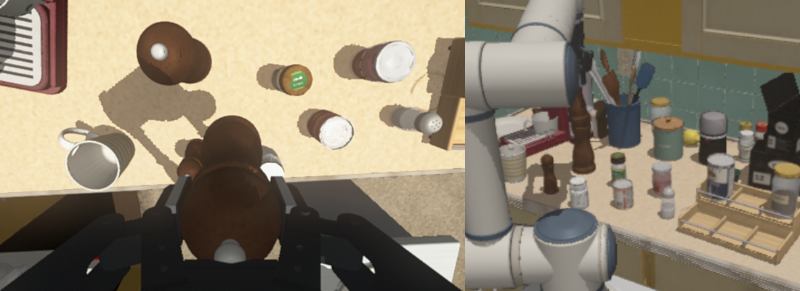

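```bash
python3 - <<'E'
from h import *
d=np.load("w1.npz");E,K=d["E"],d["K"];f=cv2.imread("pics/w1.png")[0:160,200:520]
g=cv2.resize(f,None,fx=2.5,fy=2.5,interpolation=cv2.INTER_CUBIC)
def pts(x,y,w,P):
    P=np.array(P);c,s=np.cos(w),np.sin(w);return np.c_[x+c*P[:,0]-s*P[:,1],y+s*P[:,0]+c*P[:,1],P[:,2]]
def line(p,a,b,col):
    uv=((proj(pts(*p,[a,b]),E,K)+.5-[200,0])*2.5).astype(int);cv2.line(g,uv[0].tolist(),uv[1].tolist(),col,1)
p=(.4684,-.1943,-.0624)
for b in(-.142,-.046,.046,.142):
    e=abs(b)>.1
    line(p,(-.09,b,.048 if e else .036),(0,b,.048 if e else .036),(0,0,255));line(p,(0,b,.092 if e else .08),(.09,b,.092 if e else .08),(0,0,255))
line(p,(-.094,-.142,.041),(-.094,.142,.041),(255,0,0));line(p,(0,-.142,.085),(0,.142,.085),(255,0,0))
cv2.imwrite("pics/ov1.png",g)
E
```

```text
(no output)
```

View pics/ov1.png

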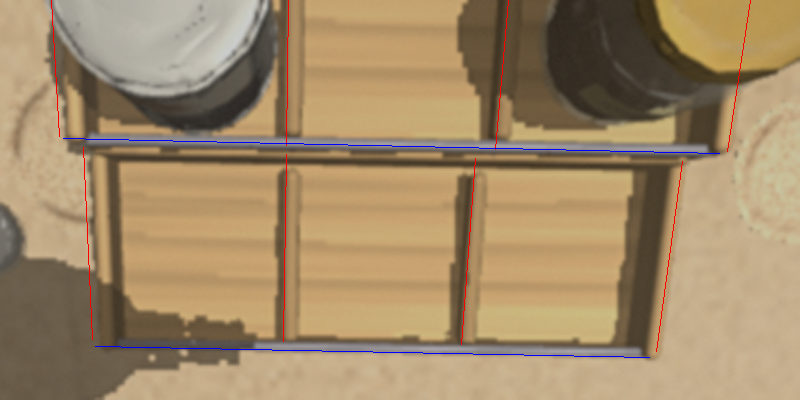

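>>> carry_out:
  commands:
    - [0.01,0.04,0,0,-0.2]
    - [0.02,0.12,0,0,-0.2]
    - [0.03,0.22,0,0,-0.2]
    - [0.04,0.33,0,0,-0.2]
    - [0.05,0.44,0,0,-0.2]
    - [0.06,0.55,0,0,-0.2]
    - [0.07,0.66,0,0,-0.2]
    - [0.08,0.76,0,0,-0.2]
    - [0.09,0.82,0,0,-0.2]
    - [0.09,0.85,0,0,-0.2]

```text
time: 9.12
eef_pos: [0.4873, -0.1048, 0.3418]
tcp_rot: [1.0, -0.031, -0.001, -0.0]
wrist_force: [0.9, 1.1, -1.7]
gripper_width: 0.0476
grip_force: 36.7
```

```bash
python3 - <<'E'
from h import *
to([.511,-.198,.34],[.511,-.198,.188],yaw=-.057)
E
```

```text
t 9.12 p [ 0.4873 -0.1048  0.3418] yaw -0.062 down [-0.003  0.    -1.   ] j [-0.28 -0.14  1.3  -0.    1.98  1.35] w 0.0476 F [ 0.9  1.1 -1.7]
[0.511, -0.198, 0.34] -> [0.059 0.183 0.003] spin -0.003
[0.511, -0.198, 0.188] -> [0.06  0.183 0.307] spin -0.003
```

>>> carry_out:
  commands:
    - [0.03,0.08,0,0,-0.2]
    - [0.06,0.15,0,0,-0.2]
    - [0.06,0.185,0,0,-0.2]
    - [0.06,0.185,0.06,0,-0.2]
    - [0.06,0.185,0.13,0,-0.2]
    - [0.06,0.185,0.19,0,-0.2]
    - [0.06,0.185,0.22,0,-0.2]
    - [0.06,0.185,0.22,0,-0.2]

```text
time: 10.12
eef_pos: [0.512, -0.1963, 0.2324]
tcp_rot: [1.0, -0.03, -0.001, -0.0]
wrist_force: [0.3, -0.8, -1.8]
gripper_width: 0.0479
grip_force: 36.9
```

```bash
python3 - <<'E'
from h import *
to([.511,-.198,.188],yaw=-.057)
c=r.read_camera("wrist");a=c["frame"];c=r.read_camera("scene");b=cv2.resize(c["frame"][110:290,310:500],(422,400),interpolation=cv2.INTER_CUBIC)
cv2.imwrite("pics/m4.png",cv2.resize(np.hstack([a,b]),(800,301)))
E
```

```text
t 10.12 p [ 0.512  -0.1963  0.2324] yaw -0.059 down [-0.002  0.001 -1.   ] j [-0.43 -0.05  1.41  0.    1.78  1.2 ] w 0.0479 F [ 0.3 -0.8 -1.8]
[0.511, -0.198, 0.188] -> [-0.002  0.004  0.089] spin -0.001
```

View pics/m4.png

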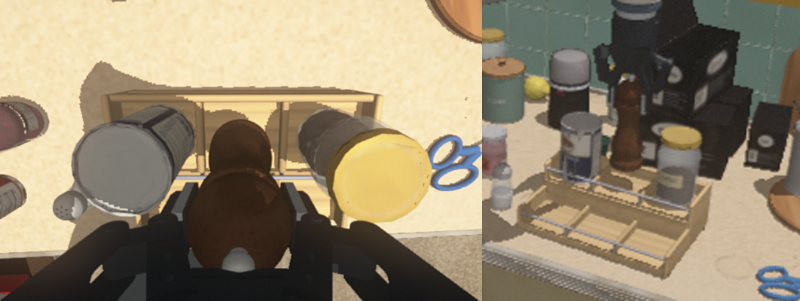

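>>> carry_out:
  commands:
    - [-0.002,0.002,0.04,0,-0.2]
    - [-0.002,0.002,0.07,0,-0.2]
    - [-0.002,0.002,0.082,0,-0.2]
    - [-0.002,0.002,0.088,0,-0.2]
    - [-0.002,0.002,0.09,0,-0.2]
    - [-0.002,0.002,0.09,0,-0.2]

```text
time: 10.98
eef_pos: [0.5116, -0.1978, 0.1888]
tcp_rot: [1.0, -0.03, 0.0, 0.0]
wrist_force: [-0.8, -0.5, -2.2]
gripper_width: 0.0476
grip_force: 36.9
```

```bash
python3 - <<'E'
from h import *
to([.511,-.198,.36])
E
```

```text
t 10.97 p [ 0.5116 -0.1978  0.1888] yaw -0.06 down [ 0.001 -0.    -1.   ] j [-0.43 -0.05  1.49  0.    1.7   1.2 ] w 0.0476 F [-0.8 -0.5 -2.2]
[0.511, -0.198, 0.36] -> [-0.001  0.    -0.342]  None
```

Not in contact yet; lower slowly until contact, then release.

>>> carry_out:
  commands:
    - [0,0,0.003,0,-0.2]
    - [0,0,0.006,0,-0.2]
    - [0,0,0.006,0,-0.2]

```text
time: 11.35
eef_pos: [0.5118, -0.1978, 0.1868]
tcp_rot: [1.0, -0.03, 0.001, 0.0]
wrist_force: [-0.7, 1.2, 5.2]
gripper_width: 0.0476
grip_force: 37.4
```

>>> carry_out:
  commands:
    - [0,0,0,0,0.4]
    - [0,0,0,0,0.4]
    - [0,0,0,0,0.4]
    - [0,0,-0.03,0,0.4]
    - [0,0,-0.1,0,0.4]
    - [0,0,-0.2,0,0.4]
    - [0,0,-0.3,0,0.4]
    - [-0.05,-0.1,-0.3,0,1]
    - [-0.1,-0.2,-0.3,0,1]
    - [-0.1,-0.2,-0.3,0,1]

```text
time: 12.6
eef_pos: [0.4666, -0.0925, 0.3379]
tcp_rot: [1.0, -0.028, 0.002, 0.0]
wrist_force: [0.4, -0.5, -0.2]
gripper_width: 0.0856
grip_force: 0.0
```

```bash
python3 - <<'E'
from h import *
to([.432,.15,.25],[.430,.154,.25],yaw=-.057)
c=r.read_camera("top");E=ext("top",c);K=np.array(c["K"]);b=cv2.resize(c["frame"][140:250,320:470],(600,440),interpolation=cv2.INTER_CUBIC)
cv2.imwrite("pics/m5.png",b)
E
```

```text
t 12.6 p [ 0.4666 -0.0925  0.3379] yaw -0.056 down [ 0.004 -0.    -1.   ] j [-0.27 -0.21  1.37  0.    1.98  1.36] w 0.0856 F [ 0.4 -0.5 -0.2]
[0.432, 0.15, 0.25] -> [-0.097 -0.48   0.175] spin 0.001
[0.43, 0.154, 0.25] -> [-0.101 -0.488  0.175] spin 0.001
```

View pics/m5.png

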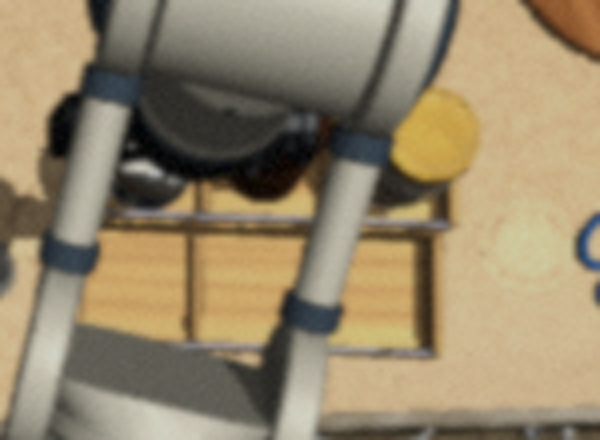

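>>> carry_out:
  commands:
    - [-0.02,-0.1,0.05,0,1]
    - [-0.05,-0.22,0.1,0,1]
    - [-0.07,-0.34,0.15,0,1]
    - [-0.09,-0.46,0.2,0,1]
    - [-0.097,-0.488,0.28,0,1]
    - [-0.097,-0.488,0.38,0,1]
    - [-0.097,-0.488,0.48,0,1]
    - [-0.097,-0.488,0.56,0,1]
    - [-0.097,-0.488,0.592,0,1]
    - [-0.097,-0.488,0.592,0,1]

```text
time: 13.9
eef_pos: [0.4338, 0.151, 0.039]
tcp_rot: [1.0, -0.03, -0.001, 0.0]
wrist_force: [0.4, -0.0, 0.9]
gripper_width: 0.0854
grip_force: 0.0
```

```bash
python3 - <<'E'
from h import *
to([.432,.154,.042])
E
```

```text
t 13.9 p [0.4338 0.151  0.039 ] yaw -0.06 down [-0.001 -0.001 -1.   ] j [ 0.26 -0.23  1.92 -0.    1.45  1.89] w 0.0854 F [ 0.4 -0.   0.9]
[0.432, 0.154, 0.042] -> [-0.004 -0.006 -0.006]  None
```

Close and lift, then view.

>>> carry_out:
  commands:
    - [-0.004,-0.006,-0.006,0,0]
    - [-0.004,-0.006,-0.006,0,0]
    - [-0.004,-0.006,-0.006,0,0]
    - [-0.004,-0.006,-0.006,0,0]
  grip_force: 35

```text
time: 14.4
eef_pos: [0.4334, 0.1552, 0.0452]
tcp_rot: [1.0, -0.03, 0.002, -0.001]
wrist_force: [0.0, 0.6, 6.9]
gripper_width: 0.0567
grip_force: 37.8
```

```bash
python3 - <<'E'
from h import *
to([.432,.154,.3])
E
```

```text
t 14.4 p [0.4334 0.1552 0.0452] yaw -0.06 down [ 0.005  0.001 -1.   ] j [ 0.27 -0.24  1.91  0.    1.46  1.9 ] w 0.0567 F [0.  0.6 6.9]
[0.432, 0.154, 0.3] -> [-0.     0.002 -0.51 ]  None
```

>>> carry_out:
  commands:
    - [0,0,-0.02,0,0]
    - [0,0,-0.08,0,0]
    - [0,0,-0.18,0,0]
    - [0,0,-0.3,0,0]
    - [0,0,-0.42,0,0]
    - [0,0,-0.52,0,0]
    - [0,0,-0.54,0,0]
    - [0,0,-0.54,0,0]

```text
time: 15.4
eef_pos: [0.4319, 0.1546, 0.3122]
tcp_rot: [1.0, -0.03, 0.0, -0.0]
wrist_force: [0.3, -0.0, -3.6]
gripper_width: 0.0564
grip_force: 37.9
```

```bash
cat >> h.py <<'E'
def tilt(v): return v
def look(cam,names,z0=0,off=None,thr=.4):
    "fit silhouettes in a fresh picture; z0 = underside height"
    o=r.get_obs();c=r.read_camera(cam);E=ext(cam,c,o);K=np.array(c["K"])
    for n in names:
        for d in r.silhouettes(cam,n):
            m=np.array(d["pixels"])
            if d["score"]<thr or m.sum()<20: continue
            z=z0[n] if isinstance(z0,dict) else z0
            v,u=np.nonzero(m);ray=E[:3,:3]@np.linalg.inv(K)@np.array([u.mean(),v.mean(),1]);p=E[:3,3]+ray*(z+PROF[n][-1][0]/2e3-E[2,3])/ray[2]
            x,s=fit(n,m,p[0],p[1],z,E,K);print(cam,n,round(d["score"],2),m.sum(),(round(u.mean()),round(v.mean())),x.round(4),round(s,3))
    return c,E,K
E
python3 - <<'E'
from h import *
to([.44,.0,.3],[.516,-.107,.3])
p,M=tool()
z={"small_tin_center":p[2]-.042,"big_tin_center":.062,"coffee_jar_center":.062,"pepper_mill_center":.062}
look("wrist",["small_tin_center"],z)
look("top",list(z),z)
c,E,K=look("scene",list(z),z);cv2.imwrite("pics/s5.png",cv2.resize(c["frame"][60:300,140:500],(720,480)))
E
```

```text
t 15.4 p [0.4319 0.1546 0.3122] yaw -0.06 down [ 0.  0. -1.] j [ 0.27 -0.27  1.46 -0.    1.95  1.9 ] w 0.0564 F [ 0.3 -0.  -3.6]
[0.44, 0.0, 0.3] -> [0.035 0.308 0.024]  None
[0.516, -0.107, 0.3] -> [0.199 0.512 0.024]  None
wrist small_tin_center 0.67 22199 (317, 284) [0.4306 0.1543] 0.755
top small_tin_center 0.65 100 (263, 207) [0.3966 0.1369] 0.175
top big_tin_center 0.57 730 (358, 176) [ 0.516  -0.1048] 0.958
top coffee_jar_center 0.88 720 (422, 177) [ 0.5041 -0.2849] 0.786
top pepper_mill_center 0.88 363 (178, 162) [0.5611 0.3987] 0.456
top pepper_mill_center 0.76 548 (389, 176) [ 0.5111 -0.1933] 0.905
top pepper_mill_center 0.57 253 (190, 225) [0.3853 0.3529] 0.384
scene small_tin_center 0.86 512 (275, 136) [0.4162 0.15  ] 0.851
scene small_tin_center 0.51 969 (368, 197) [ 0.1968 -0.2436] 0.918
scene big_tin_center 0.97 893 (368, 197) [ 0.5191 -0.1045] 0.861
scene coffee_jar_center 0.87 1153 (426, 209) [ 0.5144 -0.2879] 0.853
scene pepper_mill_center 0.78 1008 (244, 167) [0.4663 0.3185] 0.782
scene pepper_mill_center 0.69 826 (396, 200) [ 0.512  -0.1966] 0.761
scene pepper_mill_center 0.59 449 (215, 196) [0.3173 0.3174] 0.451
scene pepper_mill_center 0.49 4579 (389, 240) [ 0.304  -0.2344] 0.225
```

View pics/s5.png

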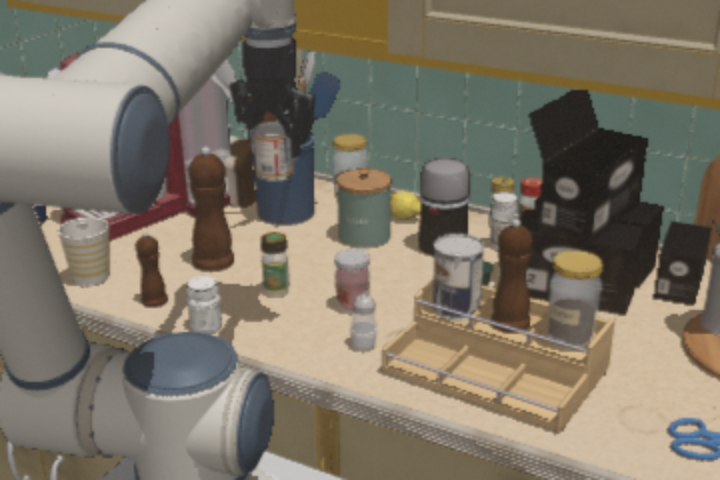

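>>> carry_out:
  commands:
    - [0,0.04,-0.03,0,0]
    - [0,0.14,-0.036,0,0]
    - [0.005,0.26,-0.036,0,0]
    - [0.005,0.38,-0.036,0,0]
    - [0.007,0.48,-0.036,0,0]
    - [0.007,0.52,-0.036,0,0]
    - [0.007,0.52,-0.036,0,0]
    - [0.007,0.52,-0.036,0,0]

```text
time: 17.0
eef_pos: [0.4199, -0.1046, 0.3304]
tcp_rot: [1.0, -0.03, 0.0, -0.0]
wrist_force: [-0.1, 0.1, -1.6]
gripper_width: 0.0569
grip_force: 38.3
```

```bash
python3 - <<'E'
from h import *
to([.517,-.108,.33],yaw=-.057)
z={"big_tin_center":.062,"pepper_mill_center":.062,"coffee_jar_center":.062}
c,E,K=look("wrist",list(z),z);np.savez("w6.npz",E=E,K=K)
g=c["frame"].copy()
t=np.linspace(0,2*np.pi,60)
for x,y,q,h in[(.517,-.108,.0375,.172),(.5146,-.198,.0245,.203)]:
    cv2.polylines(g,[proj(np.c_[x+q*np.cos(t),y+q*np.sin(t),np.full(60,h)],E,K).round().astype(np.int32)],True,(0,0,255),1)
cv2.imwrite("pics/w6.png",g)
E
```

```text
t 17.0 p [ 0.4199 -0.1046  0.3304] yaw -0.059 down [ 0.  0. -1.] j [-0.32 -0.32  1.48  0.    1.99  1.31] w 0.0569 F [-0.1  0.1 -1.6]
[0.517, -0.108, 0.33] -> [ 0.194 -0.005  0.001] spin -0.002
wrist big_tin_center 0.82 8042 (315, 58) [ 0.5162 -0.1092] 0.974
wrist pepper_mill_center 0.85 6657 (432, 57) [ 0.5107 -0.1895] 0.816
wrist coffee_jar_center 0.63 12408 (551, 58) [ 0.5058 -0.2881] 0.819
```

View pics/w6.png

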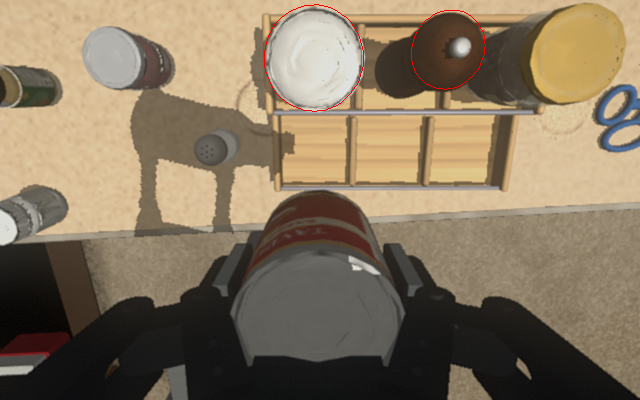

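```bash
python3 - <<'E'
from h import *
d=np.load("w6.npz");E,K=d["E"],d["K"];t=np.linspace(0,2*np.pi,200);p=[.4199,-.1046,.3304]
for zo in(-.045,-.042):
  for dx in(-.006,-.003,0,.003):
    q=.0285;o=[]
    for h in(0,.072):
        u=proj(np.c_[p[0]+dx+q*np.cos(t),p[1]+q*np.sin(t),np.full(200,p[2]+zo+h)],E,K);o+=[u[:,1].min().round(1),u[:,0].min().round(1),u[:,0].max().round(1)]
    print(zo,dx,o)
to([.5165,-.1088,.33])
E
```

```text
-0.045 -0.006 [np.float64(196.4), np.float64(262.5), np.float64(371.3), np.float64(263.5), np.float64(228.3), np.float64(404.8)]
-0.045 -0.003 [np.float64(190.6), np.float64(261.9), np.float64(371.2), np.float64(254.4), np.float64(227.1), np.float64(404.9)]
-0.045 0 [np.float64(184.8), np.float64(261.3), np.float64(371.1), np.float64(245.2), np.float64(225.8), np.float64(405.0)]
-0.045 0.003 [np.float64(178.9), np.float64(260.7), np.float64(371.0), np.float64(235.8), np.float64(224.6), np.float64(405.1)]
-0.042 -0.006 [np.float64(198.1), np.float64(261.6), np.float64(372.2), np.float64(268.3), np.float64(226.0), np.float64(407.2)]
-0.042 -0.003 [np.float64(192.2), np.float64(261.0), np.float64(372.1), np.float64(259.0), np.float64(224.7), np.float64(407.3)]
-0.042 0 [np.float64(186.3), np.float64(260.3), np.float64(372.0), np.float64(249.5), np.float64(223.4), np.float64(407.4)]
-0.042 0.003 [np.float64(180.3), np.float64(259.7), np.float64(371.9), np.float64(239.9), np.float64(222.0), np.float64(407.5)]
t 17.2 p [ 0.4199 -0.1043  0.3304] yaw -0.058 down [ 0.  0. -1.] j [-0.32 -0.32  1.48  0.    1.99  1.31] w 0.0565 F [ 0.4 -0.1 -2.6]
[0.5165, -0.1088, 0.33] -> [ 0.193 -0.002  0.001]  None
```

>>> carry_out:
  commands:
    - [0.04,-0.001,0,0,0]
    - [0.1,-0.002,0,0,0]
    - [0.16,-0.003,0,0,0]
    - [0.196,-0.003,0,0,0]
    - [0.196,-0.003,0.05,0,0]
    - [0.196,-0.003,0.12,0,0]
    - [0.196,-0.003,0.18,0,0]
    - [0.196,-0.003,0.215,0,0]
    - [0.196,-0.003,0.22,0,0]
    - [0.196,-0.003,0.22,0,0]
    - [0.196,-0.003,0.22,0,0]

```text
time: 18.58
eef_pos: [0.5183, -0.1096, 0.2219]
tcp_rot: [1.0, -0.03, 0.001, 0.0]
wrist_force: [-0.2, 0.0, -2.5]
gripper_width: 0.0567
grip_force: 38.4
```

```bash
python3 - <<'E'
from h import *
to([.518,-.1088,.216])
E
```

```text
t 18.57 p [ 0.5183 -0.1096  0.2219] yaw -0.06 down [ 0.003 -0.001 -1.   ] j [-0.27 -0.1   1.48  0.    1.76  1.36] w 0.0567 F [-0.2  0.  -2.5]
[0.518, -0.1088, 0.216] -> [-0.001 -0.002  0.012]  None
```

>>> carry_out:
  commands:
    - [0,0,0.006,0,0]
    - [0,0,0.01,0,0]
    - [0,0,0.012,0,0]
    - [0,0,0.012,0,0]

```text
time: 19.08
eef_pos: [0.5181, -0.1096, 0.2172]
tcp_rot: [1.0, -0.03, 0.002, 0.0]
wrist_force: [-3.2, 1.2, 8.4]
gripper_width: 0.0566
grip_force: 39.2
```

>>> carry_out:
  commands:
    - [0,0,0.008,0,0]
    - [0,0,0.008,0,0.6]
    - [0,0,0.008,0,0.6]
    - [0,0,0.008,0,0.6]
    - [0,0,-0.05,0,0.6]
    - [0,0,-0.15,0,0.6]
    - [-0.02,0,-0.22,0,1]
    - [-0.1,0,-0.22,0,1]
    - [-0.2,-0.02,-0.22,0,1]
    - [-0.22,-0.05,-0.22,0,1]
    - [-0.22,-0.05,-0.22,0,1]

```text
time: 20.45
eef_pos: [0.4094, -0.0773, 0.3246]
tcp_rot: [1.0, -0.029, 0.001, 0.0]
wrist_force: [-0.2, -0.2, 1.0]
gripper_width: 0.0853
grip_force: 0.0
```

```bash
python3 - <<'E'
from h import *
to([.536,.089,.33],[.536,.089,.065],yaw=-.057)
z={"big_tin_center":.062,"small_tin_center":.172,"jam_jar_center":0,"salt_shaker_center":0,"spice_jar_center":0}
c,E,K=look("wrist",list(z),z);np.savez("w7.npz",E=E,K=K);cv2.imwrite("pics/w7.png",c["frame"])
E
```

```text
t 20.45 p [ 0.4094 -0.0773  0.3246] yaw -0.059 down [ 0.001 -0.    -1.   ] j [-0.27 -0.37  1.52  0.    1.99  1.36] w 0.0853 F [-0.2 -0.2  1. ]
[0.536, 0.089, 0.33] -> [ 0.233 -0.347 -0.011] spin -0.001
[0.536, 0.089, 0.065] -> [ 0.233 -0.347  0.519] spin -0.001
wrist big_tin_center 0.7 1725 (329, 67) [ 0.5167 -0.1089] 0.207
wrist small_tin_center 0.9 7509 (364, 36) [ 0.5167 -0.1103] 0.99
wrist jam_jar_center 0.78 4644 (147, 46) [0.5362 0.0851] 0.856
wrist salt_shaker_center 0.85 1332 (238, 137) [0.4411 0.008 ] 0.778
wrist spice_jar_center 0.78 3115 (36, 75) [0.5215 0.2305] 0.978
```

View pics/w7.png

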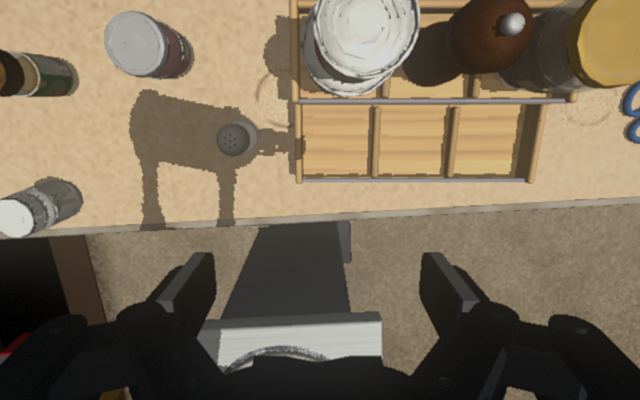

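>>> carry_out:
  commands:
    - [0.03,-0.11,0,0,1]
    - [0.1,-0.22,0.02,0,1]
    - [0.18,-0.31,0.06,0,1]
    - [0.227,-0.343,0.14,0,1]
    - [0.227,-0.343,0.25,0,1]
    - [0.227,-0.343,0.36,0,1]
    - [0.227,-0.343,0.45,0,1]
    - [0.227,-0.343,0.495,0,1]
    - [0.227,-0.343,0.505,0,1]
    - [0.227,-0.343,0.505,0,1]
    - [0.227,-0.343,0.505,0,1]

```text
time: 22.12
eef_pos: [0.534, 0.0865, 0.0735]
tcp_rot: [1.0, -0.03, 0.001, -0.0]
wrist_force: [0.3, 0.5, 0.1]
gripper_width: 0.0854
grip_force: 0.0
```

>>> carry_out:
  commands:
    - [0,0,0,0,0]
    - [0,0,0,0,0]
    - [0,0,0,0,0]
    - [0,0,0,0,0]
  grip_force: 50

```text
time: 22.62
eef_pos: [0.5336, 0.0868, 0.0731]
tcp_rot: [1.0, -0.03, 0.001, -0.0]
wrist_force: [-0.7, 1.9, 5.3]
gripper_width: 0.0572
grip_force: 52.8
```

>>> carry_out:
  commands:
    - [0,0,-0.01,0,0]
    - [0,0,-0.05,0,0]
    - [0,0,-0.13,0,0]
    - [0,0,-0.25,0,0]
    - [0,0,-0.37,0,0]
    - [0,0,-0.48,0,0]
    - [0,0,-0.52,0,0]
    - [0,0,-0.52,0,0]

```text
time: 23.62
eef_pos: [0.5332, 0.0863, 0.3347]
tcp_rot: [1.0, -0.03, 0.002, -0.0]
wrist_force: [0.8, -0.3, -4.8]
gripper_width: 0.0568
grip_force: 54.8
```

```bash
python3 - <<'E'
from h import *
to([.42,-.03,.33],[.4125,-.287,.33],yaw=-.057)
E
```

```text
t 23.62 p [0.5332 0.0863 0.3347] yaw -0.06 down [ 0.004  0.    -1.   ] j [ 0.1  -0.04  1.22 -0.    1.96  1.73] w 0.0568 F [ 0.8 -0.3 -4.8]
[0.42, -0.03, 0.33] -> [-0.212  0.246  0.008] spin -0.002
[0.4125, -0.287, 0.33] -> [-0.196  0.76   0.008] spin -0.002
```

>>> carry_out:
  commands:
    - [-0.04,0.03,0,0,0]
    - [-0.12,0.09,0,0,0]
    - [-0.19,0.18,0,0,0]
    - [-0.2,0.29,0,0,0]
    - [-0.2,0.4,0,0,0]
    - [-0.2,0.51,0,0,0]
    - [-0.2,0.62,0,0,0]
    - [-0.2,0.71,0,0,0]
    - [-0.196,0.755,0,0,0]
    - [-0.196,0.76,0,0,0]
    - [-0.196,0.76,0,0,0]

```text
time: 25.0
eef_pos: [0.4126, -0.2862, 0.3312]
tcp_rot: [1.0, -0.029, -0.0, -0.001]
wrist_force: [-0.3, 0.2, -3.8]
gripper_width: 0.057
grip_force: 55.3
```

```bash
python3 - <<'E'
from h import *
to([.4125,-.287,.2],[.4125,-.287,.091],yaw=-.057)
z={"coffee_jar_center":.062,"jam_jar_center":.26}
c,E,K=look("wrist",list(z),z);g=c["frame"].copy()
def pts(x,y,w,P):
    P=np.array(P);c,s=np.cos(w),np.sin(w);return np.c_[x+c*P[:,0]-s*P[:,1],y+s*P[:,0]+c*P[:,1],P[:,2]]
for b in(-.142,-.046,.046,.142):
    e=abs(b)>.1
    for a in(((-.09,b,.048 if e else .036),(0,b,.048 if e else .036)),((0,b,.092 if e else .08),(.09,b,.092 if e else .08)),((-.094,-.142,.041),(-.094,.142,.041)),((0,-.142,.085),(0,.142,.085))):
        u=proj(pts(.469,-.197,-.057,a),E,K).round().astype(int);cv2.line(g,u[0].tolist(),u[1].tolist(),(0,0,255),1)
cv2.imwrite("pics/w8.png",g)
E
```

```text
t 25.0 p [ 0.4126 -0.2862  0.3312] yaw -0.059 down [-0.001  0.001 -1.   ] j [-0.67 -0.14  1.32  0.    1.96  0.96] w 0.057 F [-0.3  0.2 -3.8]
[0.4125, -0.287, 0.2] -> [0.    0.002 0.262] spin -0.001
[0.4125, -0.287, 0.091] -> [0.    0.002 0.48 ] spin -0.001
wrist coffee_jar_center 0.57 7506 (318, 60) [ 0.5028 -0.2935] 0.798
wrist jam_jar_center 0.7 24337 (317, 276) [ 0.4156 -0.2865] 0.792
```

View pics/w8.png

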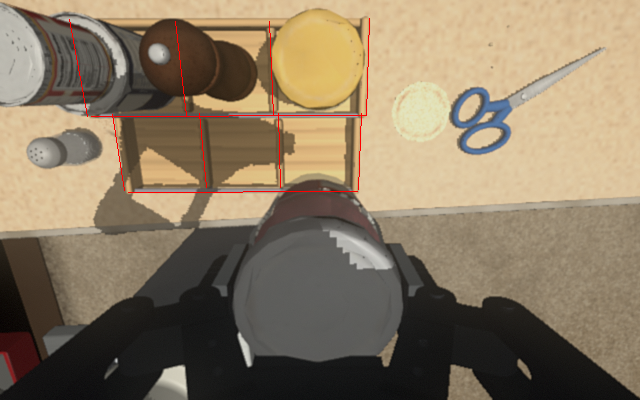

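>>> carry_out:
  commands:
    - [0,0.002,0.05,0,0]
    - [0,0.002,0.14,0,0]
    - [0,0.002,0.24,0,0]
    - [0,0.002,0.33,0,0]
    - [0,0.002,0.4,0,0]
    - [0,0.002,0.445,0,0]
    - [0,0.002,0.465,0,0]
    - [0,0.002,0.47,0,0]
    - [0,0.002,0.47,0,0]

```text
time: 26.28
eef_pos: [0.4129, -0.2882, 0.098]
tcp_rot: [1.0, -0.03, 0.001, 0.001]
wrist_force: [-0.2, -0.3, -3.7]
gripper_width: 0.0569
grip_force: 55.3
```

```bash
python3 - <<'E'
from h import *
to([.4125,-.287,.091])
E
```

```text
t 26.27 p [ 0.4129 -0.2882  0.098 ] yaw -0.059 down [ 0.001 -0.001 -1.   ] j [-0.68 -0.15  1.74  0.    1.55  0.95] w 0.0569 F [-0.2 -0.3 -3.7]
[0.4125, -0.287, 0.091] -> [-0.001 -0.002  0.014]  None
```

>>> carry_out:
  commands:
    - [0,-0.002,0.006,0,0]
    - [0,-0.002,0.01,0,0]
    - [0,-0.002,0.012,0,0]
    - [0,-0.002,0.012,0,0]

```text
time: 26.78
eef_pos: [0.4125, -0.2871, 0.0912]
tcp_rot: [1.0, -0.03, 0.0, 0.0]
wrist_force: [-0.8, 1.2, -1.4]
gripper_width: 0.0569
grip_force: 55.4
```

>>> carry_out:
  commands:
    - [0,0,0.002,0,0]
    - [0,0,0.002,0,0]
    - [0,0,0.002,0,0.6]
    - [0,0,0.002,0,0.6]
    - [0,0,0.002,0,0.6]
    - [0,0,-0.06,0,0.6]
    - [0,0,-0.17,0,0.6]
    - [0,0,-0.29,0,0.6]
    - [0,0,-0.4,0,1]
    - [0,-0.08,-0.46,0,1]
    - [0,-0.19,-0.46,0,1]
    - [0,-0.3,-0.46,0,1]

```text
time: 28.28
eef_pos: [0.4215, -0.1361, 0.3213]
tcp_rot: [1.0, -0.03, 0.001, 0.0]
wrist_force: [0.8, 1.1, -0.5]
gripper_width: 0.0852
grip_force: 0.0
```

```bash
python3 - <<'E'
from h import *
to([.441,.008,.3],[.438,.009,.06],yaw=-.057)
z={"salt_shaker_center":0,"jam_jar_center":.018,"spice_jar_center":0}
c,E,K=look("wrist",list(z),z);cv2.imwrite("pics/w9.png",c["frame"])
E
```

```text
t 28.27 p [ 0.4215 -0.1361  0.3213] yaw -0.061 down [ 0.001 -0.    -1.   ] j [-0.39 -0.3   1.48  0.    1.97  1.24] w 0.0852 F [ 0.8  1.1 -0.5]
[0.441, 0.008, 0.3] -> [ 0.021 -0.29   0.042] spin -0.002
[0.438, 0.009, 0.06] -> [ 0.015 -0.292  0.522] spin -0.002
wrist salt_shaker_center 0.84 1549 (188, 151) [0.4429 0.0053] 0.741
wrist jam_jar_center 0.72 3997 (461, 161) [ 0.4174 -0.2858] 0.864
wrist spice_jar_center 0.84 1092 (14, 92) [0.5213 0.2299] 0.975
```

View pics/w9.png

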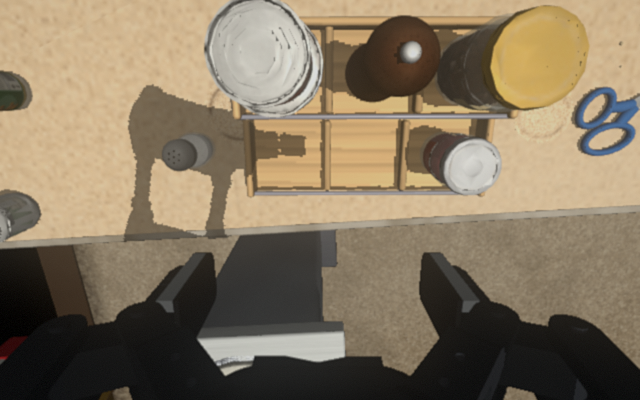

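```bash
python3 - <<'E'
from h import *
o=r.get_obs();c=r.read_camera("wrist");E=ext("wrist",c,o);K=np.array(c["K"]);f=c["frame"][110:190,130:250]
for z,u,v in[(.088,179,154),(.085,179,154)]:
    ray=E[:3,:3]@np.linalg.inv(K)@np.array([u,v,1]);print((E[:3,3]+ray*(z-E[2,3])/ray[2]).round(4))
def ring(g,x,y):
    t=np.linspace(0,2*np.pi,60)
    for q,h in((.022,0),(.022,.07),(.017,.09)):
        u=(proj(np.c_[x+q*np.cos(t),y+q*np.sin(t),np.full(60,h)],E,K)+.5-[130,110])*5;cv2.polylines(g,[u.round().astype(np.int32)],True,(0,0,255),1)
    return g
g=cv2.resize(f,None,fx=5,fy=5,interpolation=cv2.INTER_CUBIC);cv2.imwrite("pics/s9.png",ring(g,.439,.011))
E
```

```text
[0.4431 0.0044 0.088 ]
[0.4427 0.0056 0.085 ]
```

View pics/s9.png

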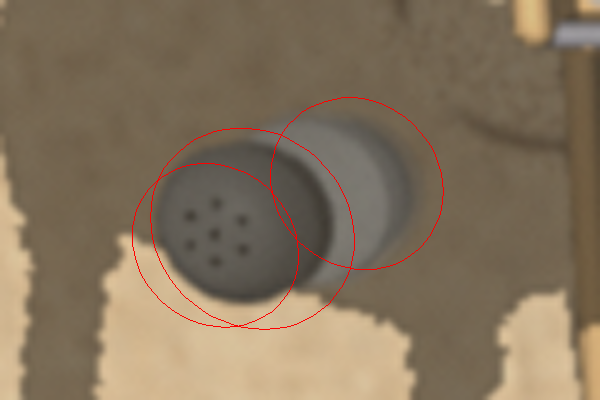

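>>> carry_out:
  commands:
    - [0.005,-0.08,0.02,0,1]
    - [0.01,-0.19,0.06,0,1]
    - [0.017,-0.27,0.14,0,1]
    - [0.017,-0.294,0.24,0,1]
    - [0.017,-0.294,0.35,0,1]
    - [0.017,-0.294,0.45,0,1]
    - [0.017,-0.294,0.51,0,1]
    - [0.017,-0.294,0.522,0,1]
    - [0.017,-0.294,0.522,0,1]
    - [0.017,-0.294,0.522,0,1]

```text
time: 29.78
eef_pos: [0.4398, 0.0085, 0.0617]
tcp_rot: [1.0, -0.03, 0.002, 0.0]
wrist_force: [-0.3, -0.9, -0.2]
gripper_width: 0.0857
grip_force: 0.0
```

>>> carry_out:
  commands:
    - [0,0,0,0,-0.3]
    - [0,0,0,0,-0.3]
    - [0,0,0,0,-0.3]
    - [0,0,0,0,-0.3]
    - [0,0,0,0,-0.3]
  grip_force: 30

```text
time: 30.4
eef_pos: [0.439, 0.0091, 0.0605]
tcp_rot: [1.0, -0.03, 0.001, -0.0]
wrist_force: [-0.0, 2.2, 5.7]
gripper_width: 0.0375
grip_force: 29.7
```

>>> carry_out:
  commands:
    - [0,0,-0.01,0,-0.3]
    - [0,0,-0.05,0,-0.3]
    - [0,0,-0.13,0,-0.3]
    - [0,0,-0.25,0,-0.3]
    - [0,0,-0.37,0,-0.3]
    - [0,0,-0.48,0,-0.3]
    - [0,0,-0.5,0,-0.3]
    - [0,0,-0.5,0,-0.3]

```text
time: 31.4
eef_pos: [0.4388, 0.0088, 0.3096]
tcp_rot: [1.0, -0.03, 0.0, 0.0]
wrist_force: [-0.2, -0.1, -2.2]
gripper_width: 0.0377
grip_force: 29.6
```

```bash
python3 - <<'E'
from h import *
to([.424,-.1945,.31],[.424,-.1945,.078],yaw=-.057)
z={"salt_shaker_center":.31-.06}
c,E,K=look("wrist",list(z),z);cv2.imwrite("pics/w10.png",c["frame"]);np.savez("w10.npz",E=E,K=K)
E
```

```text
t 31.4 p [0.4388 0.0088 0.3096] yaw -0.06 down [ 0. -0. -1.] j [-0.06 -0.32  1.51 -0.    1.95  1.57] w 0.0377 F [-0.2 -0.1 -2.2]
[0.424, -0.1945, 0.31] -> [-0.005  0.408 -0.001] spin -0.002
[0.424, -0.1945, 0.078] -> [-0.005  0.408  0.463] spin -0.002
wrist salt_shaker_center 0.8 12455 (320, 278) [0.4483 0.0055] 0.719
wrist salt_shaker_center 0.56 3504 (617, 74) [ 0.5124 -0.154 ] 0.825
```

View pics/w10.png

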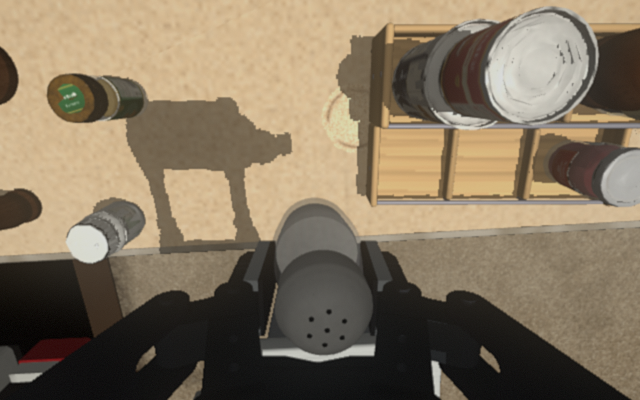

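>>> carry_out:
  commands:
    - [0,0.04,0,0,-0.3]
    - [-0.003,0.14,0,0,-0.3]
    - [-0.005,0.25,0,0,-0.3]
    - [-0.005,0.35,0,0,-0.3]
    - [-0.005,0.4,0,0,-0.3]
    - [-0.005,0.408,0.04,0,-0.3]
    - [-0.005,0.408,0.13,0,-0.3]
    - [-0.005,0.408,0.24,0,-0.3]
    - [-0.005,0.408,0.34,0,-0.3]
    - [-0.005,0.408,0.42,0,-0.3]
    - [-0.005,0.408,0.452,0,-0.3]
    - [-0.005,0.408,0.452,0,-0.3]

```text
time: 33.0
eef_pos: [0.4233, -0.1942, 0.0827]
tcp_rot: [1.0, -0.03, -0.001, -0.001]
wrist_force: [-0.2, 0.0, 0.1]
gripper_width: 0.0374
grip_force: 30.2
```

```bash
python3 - <<'E'
from h import *
to([.424,-.1945,.0785])
E
```

```text
t 33.0 p [ 0.4233 -0.1942  0.0827] yaw -0.06 down [-0.002  0.001 -1.   ] j [-0.5  -0.24  1.85 -0.    1.54  1.13] w 0.0374 F [-0.2  0.   0.1]
[0.424, -0.1945, 0.0785] -> [0.001 0.001 0.008]  None
```

>>> carry_out:
  commands:
    - [0,0,0.006,0,-0.3]
    - [0,0,0.01,0,-0.3]
    - [0,0,0.01,0,-0.3]

```text
time: 33.38
eef_pos: [0.4242, -0.1947, 0.0793]
tcp_rot: [1.0, -0.03, 0.0, 0.0]
wrist_force: [0.3, -0.5, 0.1]
gripper_width: 0.0376
grip_force: 30.1
```

>>> carry_out:
  commands:
    - [0,0,0.002,0,-0.3]
    - [0,0,0.004,0,-0.3]
    - [0,0,0.004,0,-0.3]

```text
time: 33.75
eef_pos: [0.4246, -0.1947, 0.0785]
tcp_rot: [1.0, -0.03, 0.001, 0.0]
wrist_force: [-1.5, 0.9, 6.8]
gripper_width: 0.0377
grip_force: 31.1
```

>>> carry_out:
  commands:
    - [0,0,0,0,0.3]
    - [0,0,0,0,0.3]
    - [0,0,0,0,0.3]
    - [0,0,-0.05,0,0.3]
    - [0,0,-0.15,0,0.3]
    - [0,0,-0.27,0,0.3]
    - [0,0,-0.39,0,0.5]
    - [0,-0.05,-0.47,0,1]
    - [0,-0.15,-0.47,0,1]
    - [0,-0.27,-0.47,0,1]
    - [0,-0.39,-0.47,0,1]
    - [0,-0.5,-0.47,0,1]

```text
time: 35.25
eef_pos: [0.4387, 0.0569, 0.3117]
tcp_rot: [1.0, -0.03, 0.0, -0.0]
wrist_force: [0.1, 0.0, 0.6]
gripper_width: 0.0856
grip_force: 0.0
```

```bash
python3 - <<'E'
from h import *
to([.52,.2295,.3],[.519,.2295,.075],yaw=-.057)
z={"spice_jar_center":0}
look("wrist",list(z),z)
look("top",["salt_shaker_center","jam_jar_center"],.018)
c,E,K=look("scene",["salt_shaker_center","jam_jar_center"],.018);cv2.imwrite("pics/s11.png",cv2.resize(c["frame"][100:300,290:490],(600,600)))
E
```

```text
t 35.25 p [0.4387 0.0569 0.3117] yaw -0.06 down [ 0.  0. -1.] j [ 0.05 -0.31  1.5   0.    1.95  1.68] w 0.0856 F [0.1 0.  0.6]
[0.52, 0.2295, 0.3] -> [ 0.142 -0.354  0.023] spin -0.002
[0.519, 0.2295, 0.075] -> [ 0.14  -0.354  0.473] spin -0.002
top salt_shaker_center 0.62 191 (384, 210) [ 0.4238 -0.1889] 0.8
top jam_jar_center 0.92 412 (417, 211) [ 0.417  -0.2836] 0.814
scene salt_shaker_center 0.62 404 (382, 236) [ 0.4278 -0.1907] 0.801
scene jam_jar_center 0.88 752 (412, 242) [ 0.425  -0.2832] 0.869
```

View pics/s11.png

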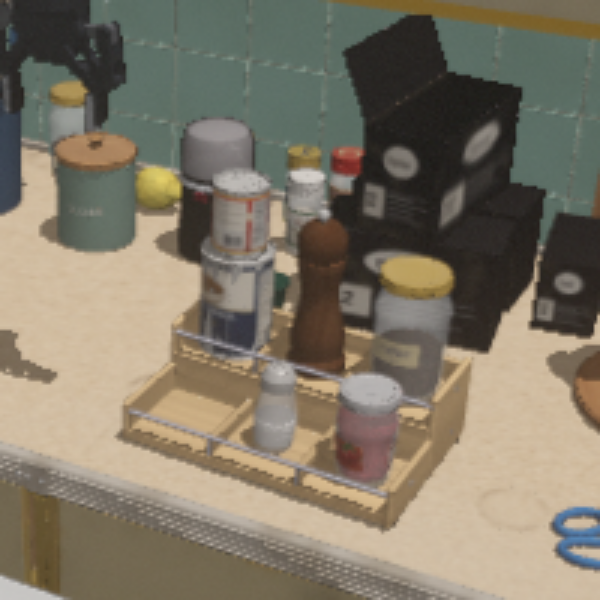

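All four placed things stand upright in their bays: salt at (275,405), jam at (367,430), mill at (320,300), small tin at (240,210). I have now viewed 16 pictures, which is over the limit of 14, so from here on I use numbers only.

>>> carry_out:
  commands:
    - [0.02,-0.08,0,0,1]
    - [0.07,-0.19,0.02,0,1]
    - [0.12,-0.3,0.05,0,1]
    - [0.141,-0.354,0.12,0,1]
    - [0.141,-0.354,0.23,0,1]
    - [0.141,-0.354,0.34,0,1]
    - [0.141,-0.354,0.43,0,1]
    - [0.141,-0.354,0.47,0,1]
    - [0.141,-0.354,0.473,0,1]
    - [0.141,-0.354,0.473,0,1]

```text
time: 36.9
eef_pos: [0.5212, 0.2275, 0.0778]
tcp_rot: [1.0, -0.03, 0.002, -0.001]
wrist_force: [-0.4, 0.1, 0.1]
gripper_width: 0.0854
grip_force: 0.0
```

>>> carry_out:
  commands:
    - [0,0,0,0,-0.2]
    - [0,0,0,0,-0.2]
    - [0,0,0,0,-0.2]
    - [0,0,0,0,-0.2]
    - [0,0,0,0,-0.2]
  grip_force: 30

```text
time: 37.52
eef_pos: [0.5204, 0.2279, 0.0766]
tcp_rot: [1.0, -0.03, 0.001, -0.001]
wrist_force: [-0.8, 0.7, 5.8]
gripper_width: 0.0432
grip_force: 30.3
```

>>> carry_out:
  commands:
    - [0,0,-0.01,0,-0.2]
    - [0,0,-0.05,0,-0.2]
    - [0,0,-0.13,0,-0.2]
    - [0,0,-0.25,0,-0.2]
    - [0,0,-0.37,0,-0.2]
    - [0,0,-0.48,0,-0.2]
    - [0,0,-0.5,0,-0.2]
    - [0,0,-0.5,0,-0.2]

```text
time: 38.52
eef_pos: [0.52, 0.2275, 0.3263]
tcp_rot: [1.0, -0.03, 0.001, -0.0]
wrist_force: [-0.4, -0.1, -1.7]
gripper_width: 0.0439
grip_force: 30.7
```

```bash
python3 - <<'E'
from h import *
to([.426,-.102,.33],[.426,-.102,.1],yaw=-.057)
look("wrist",["spice_jar_center"],.326-.075)
E
```

```text
t 38.52 p [0.52   0.2275 0.3263] yaw -0.06 down [ 0.002  0.001 -1.   ] j [ 0.35  0.03  1.16 -0.    1.95  1.98] w 0.0439 F [-0.4 -0.1 -1.7]
[0.426, -0.102, 0.33] -> [-0.148  0.669 -0.008] spin -0.002
[0.426, -0.102, 0.1] -> [-0.149  0.669  0.452] spin -0.002
wrist spice_jar_center 0.6 18021 (317, 283) [0.5239 0.2267] 0.856
```

>>> carry_out:
  commands:
    - [-0.03,0.03,0,0,-0.2]
    - [-0.09,0.1,0,0,-0.2]
    - [-0.15,0.19,0,0,-0.2]
    - [-0.15,0.3,0,0,-0.2]
    - [-0.15,0.41,0,0,-0.2]
    - [-0.15,0.52,0,0,-0.2]
    - [-0.15,0.61,0,0,-0.2]
    - [-0.15,0.66,0,0,-0.2]
    - [-0.15,0.669,0,0,-0.2]
    - [-0.15,0.669,0,0,-0.2]

```text
time: 39.88
eef_pos: [0.4248, -0.1016, 0.324]
tcp_rot: [1.0, -0.03, -0.001, -0.001]
wrist_force: [-1.1, 0.7, -1.5]
gripper_width: 0.043
grip_force: 30.8
```

```bash
python3 - <<'E'
from h import *
to([.4255,-.1022,.1],yaw=-.057)
E
```

```text
t 39.88 p [ 0.4248 -0.1016  0.324 ] yaw -0.06 down [-0.002  0.001 -1.   ] j [-0.31 -0.31  1.48  0.    1.98  1.32] w 0.043 F [-1.1  0.7 -1.5]
[0.4255, -0.1022, 0.1] -> [0.002 0.002 0.448] spin -0.002
```

>>> carry_out:
  commands:
    - [0,0,0.05,0,-0.2]
    - [0,0,0.14,0,-0.2]
    - [0,0,0.25,0,-0.2]
    - [0,0,0.34,0,-0.2]
    - [0,0,0.41,0,-0.2]
    - [0,0,0.44,0,-0.2]
    - [0,0,0.448,0,-0.2]
    - [0,0,0.452,0,-0.2]
    - [0,0,0.452,0,-0.2]

```text
time: 41.0
eef_pos: [0.4257, -0.1021, 0.1006]
tcp_rot: [1.0, -0.03, 0.001, 0.0]
wrist_force: [-0.0, -0.1, -0.7]
gripper_width: 0.0434
grip_force: 30.8
```

>>> carry_out:
  commands:
    - [0,0,0.004,0,-0.2]
    - [0,0,0.008,0,-0.2]
    - [0,0,0.008,0,-0.2]

```text
time: 41.38
eef_pos: [0.4249, -0.1019, 0.0951]
tcp_rot: [1.0, -0.03, -0.0, -0.0]
wrist_force: [0.2, 0.4, -0.6]
gripper_width: 0.0432
grip_force: 30.8
```

>>> carry_out:
  commands:
    - [0,0,0.002,0,-0.2]
    - [0,0,0.004,0,-0.2]
    - [0,0,0.004,0,-0.2]

```text
time: 41.75
eef_pos: [0.4253, -0.102, 0.0945]
tcp_rot: [1.0, -0.03, 0.001, 0.0]
wrist_force: [-2.0, 1.3, 6.1]
gripper_width: 0.0433
grip_force: 31.2
```

Contact; release, retreat upward and away to the left-front.

>>> carry_out:
  commands:
    - [0,0,0,0,0.3]
    - [0,0,0,0,0.3]
    - [0,0,0,0,0.3]
    - [0,0,-0.05,0,0.3]
    - [0,0,-0.15,0,0.3]
    - [0,0,-0.27,0,0.3]
    - [0,0,-0.39,0,0.5]
    - [0,-0.05,-0.47,0,1]
    - [0,-0.15,-0.47,0,1]
    - [0,-0.25,-0.47,0,1]
    - [0,-0.25,-0.47,0,1]

```text
time: 43.12
eef_pos: [0.4324, 0.0254, 0.3282]
tcp_rot: [1.0, -0.027, -0.0, -0.0]
wrist_force: [-0.0, -0.4, -0.5]
gripper_width: 0.0852
grip_force: 0.0
```

```bash
python3 - <<'E'
from h import *
to([.4,.0,.3])
z=dict(big_tin_center=.062,small_tin_center=.172,coffee_jar_center=.062,pepper_mill_center=.062,jam_jar_center=.018,salt_shaker_center=.018,spice_jar_center=.018,white_jar_center=0)
for cam in("top","scene","wrist"): c,E,K=look(cam,list(z),z,thr=.5)
E
```

```text
t 43.12 p [0.4324 0.0254 0.3282] yaw -0.055 down [-0.     0.001 -1.   ] j [-0.02 -0.32  1.48  0.    1.99  1.61] w 0.0852 F [-0.  -0.4 -0.5]
[0.4, 0.0, 0.3] -> [-0.062  0.054  0.056]  None
top small_tin_center 0.88 390 (364, 169) [ 0.5172 -0.1082] 0.775
top pepper_mill_center 0.95 468 (389, 176) [ 0.5116 -0.1931] 0.79
top pepper_mill_center 0.85 265 (191, 224) [0.3874 0.353 ] 0.403
top pepper_mill_center 0.69 941 (188, 167) [0.5546 0.3828] 0.772
top jam_jar_center 0.8 414 (417, 211) [ 0.4173 -0.2856] 0.816
top salt_shaker_center 0.58 181 (384, 210) [ 0.4238 -0.1896] 0.753
top spice_jar_center 0.75 203 (356, 209) [ 0.426  -0.0992] 0.786
top white_jar_center 0.84 310 (234, 232) [0.3698 0.2677] 0.924
scene big_tin_center 0.72 692 (368, 200) [ 0.5197 -0.1023] 0.67
scene small_tin_center 0.91 580 (370, 171) [ 0.5175 -0.1085] 0.942
scene coffee_jar_center 0.6 1084 (427, 208) [ 0.5244 -0.2831] 0.809
scene pepper_mill_center 0.93 820 (396, 199) [ 0.52   -0.1936] 0.762
scene pepper_mill_center 0.89 1028 (244, 166) [0.4642 0.3179] 0.773
scene pepper_mill_center 0.86 409 (215, 196) [0.28   0.278
[... 448 characters left out ...]
8) [ 0.5164 -0.1103] 0.986
wrist coffee_jar_center 0.85 452 (619, 103) [ 0.4804 -0.3489] 0.203
wrist coffee_jar_center 0.7 3336 (617, 64) [ 0.5181 -0.3077] 0.86
wrist pepper_mill_center 0.74 15931 (477, 124) [ 0.4547 -0.1253] 0.262
wrist pepper_mill_center 0.7 3288 (617, 64) [ 0.5115 -0.2951] 0.754
wrist pepper_mill_center 0.58 2211 (17, 68) [0.551 0.337] 0.921
wrist pepper_mill_center 0.58 1923 (29, 201) [0.4154 0.3571] 0.634
wrist jam_jar_center 0.87 4754 (597, 160) [ 0.4145 -0.2948] 0.936
wrist salt_shaker_center 0.84 2060 (509, 155) [ 0.4284 -0.1865] 0.758
wrist spice_jar_center 0.77 2599 (435, 164) [ 0.4265 -0.1016] 0.945
wrist white_jar_center 0.69 2801 (125, 220) [0.3723 0.2618] 0.913
```

All things are measured where they belong.

```bash
python3 -c "
from rig import r
print(r.hand_in())"
```

```text
the job is handed in; nothing more can be done
None
```

The rack is stocked as asked and handed in at about 44 s; the final camera fits show every piece standing in its bay, the small tin within about 2 mm of centred on the big tin, and the white jar unmoved, but I viewed 16 pictures, over the limit of 14.

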